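# Clip the earth clamp onto the piece to be welded

## Robot

A 7-joint arm with a two-finger parallel gripper is mounted at the origin on the work surface. World frame = base frame: x ahead of the robot, y to its left, z up, the work surface at z = 0. Lengths are in mm, angles in rad, forces in N, time in s.
With the tool pointing down it reaches from about 425 to 825 mm from the base axis. Payload 3.6 kg.
Tool frame: the origin (TCP) lies at the very end of the fingers, on their centre line; the grasp point (between the pads) lies 19 mm behind it (grasp_offset is the distance from the TCP to the grasp point, in mm); x points along the fingers, y is the direction in which the jaws open and shut, and the axes are right-handed (so a half turn about x gives the same grasp; the last joint's range is limited). The gripper opens to 85 mm and grips with 20 to 120 N. Pads are 22 mm wide; open, the fingers measure 114 mm over their backs; the gripper's body (76 mm by 85 mm) begins 54 mm behind the grasp point. The pads swing forward as they close: fully open they stand 13 mm farther back than shut.
Start: joints at [1.175, 0.615, -0.013, 1.423, 0.008, 1.103, -0.04], TCP at [234.332, -606.26, 231.297] pointing down, gripper open.
Joint ranges: [-3.12, 3.12], [-0.3, 2.06], [-1.34, 1.32], [0.26, 2.42], [-1.36, 4.5], [0.01, 1.98], [-2.84, 2.84]. Speed limits (rad/s): [2.79, 2.79, 3.14, 3.14, 3.14, 3.14, 3.14].

## Interface

Orientations are given as a rotation vector (axis times angle).
In Python, from station import * gives the robot as it stands.
- The arm moves only by the tool play_rows, never from a script. Its argument "commands" is a list that holds one entry, the list of rows, each a list of 5 numbers: the closure, from 0 (fully open) to 1 (shut), then the shift along the world's x, y, z in cm, then the turn about the world's z in degrees. A call has 1 to 20 rows; each row is the pose to reach, as a shift and turn from the pose commanded when the call began; what a row does not reach only later rows make up. A row lasts 1/8 s, in which the tool goes at most 62.5 mm and 10.7 degrees, less where a joint would pass 70% of its speed; a pose out of reach is approached as far as the arm can. A call with a gripper value outside its range is refused whole. The fingers move at their own pace and stop on an object; "grip_force" is the grip in N (left out, the last holds). Time passes only in rows, so rows that repeat a pose let the fingers close. It gives the time, the measured TCP pose, the force and the opening at its end, in the units of the state.
- read_state(): the state, without advancing time (a new reading comes with each control period).
- get_image(name): name is "scene" or "side" or "wrist"; returns the picture (420x560x3 uint8, red, green, blue); there is no depth.
- camera_params(name): a dict with "fx", "fy", "cx", "cy" (pixels), "rvec" (rotation vector, rad) and "tvec" (3), from world to camera coordinates, as OpenCV has them. Camera axes: x right, y down, z forward; pixel columns grow to the right and rows downward; lengths in mm; the calibration is good to about 2 mm. A picture is of the moment at which its call begins: read the wrist's pose just before it. camera_params takes no time and is no camera call; for the wrist camera it gives the pose at the moment of the call.
- finish_job(): hands the job in, once; it reports no verdict.
Trained networks look in the newest picture that a camera, given by its name, has taken for a name from the list of things; names that differ only in an ending like _2 or _b are one class to them, and where a whole thing is asked for, a point or a joint stands for the part that bears it (a point fixed in the world has none). Each returns a list of dicts, best first, with "confidence" (0 to 1); they miss things now and then, are a little off and sometimes report something else, mostly with a low value. They report only what shows in the picture. A call takes as long as a camera call. They do not tell look-alikes from the thing itself.
- trace(target, camera): "mask" (420x560 bool, what is visible of it) and "box" ([left, top, width, height] in pixels, round what is visible of it).
The state is a dict: "time": time; "joint_positions": joint angles; "qd": joint speeds; "effort": joint torques, N m; "eef_pos": TCP position; "tool_rot": TCP orientation; "wrist_force": force on the tool from outside, world axes, zero at the start; "torque": the same for the moment, N m; "opening": opening from 0.0 (shut) to 1.0 (fully open).
Only numpy, scipy, OpenCV 4.12 (cv2) and the standard library are available. Lean on these libraries where they do the work, as an engineer would, in place of code of your own. Each camera call takes 0.05 s, during which the arm holds its last target.

## Task

Two sprung clips sit on the upright storage bar. Take the larger one, the earth clamp with the round stud on its pivot, by squeezing its handles so that its jaws open, and clip it upright over the top edge of the flange of the welding workpiece, near the middle of the flange, with the jaws well down over the edge. Let go so that the jaws close on the flange and hold by themselves; leave the small clip where it is.

Things in the scene. Friction and masses are not known exactly. Their poses are not given: they have to be found in the camera images.
- clamp_grip (a point): Earth clamp, the larger clip (145 mm tall, 26 wide, brass stud on the pivot), upright, jaws down. Point: midway between its black handles, 124 mm above the jaw tips, 22 below the handle tops. z up; y along the pivot; x: the way handles and jaws open and close. Handles over their outsides here: 57 mm closed (64 at the top), 31 mm and parallel when squeezed to the stop. 0.2 kg.
- clamp_jaw (a joint): Opening of the earth clamp, angle of one jaw in rad (the other mirrors it): 0 closed on an 8 mm plate, as at the start; 0.20 squeezed to the stop, jaw tips 33 mm apart; -0.065 shut on nothing. A spring closes it: 8 N on each handle starts to open it, 11 N holds it fully open; a grip of 20 to 60 N carries it. The throat is free for 45 mm above the jaw tips.
- bar_top (a point): Middle of the top edge of the storage bar on which both clips are closed: upright steel flat, 8 mm thick, 300 mm long, top edge 80 mm above the table, on a fixed foot 90 mm wide. y along the bar, x across it, z up; the clips share these axes at the start, each with 12 to 27 mm of the bar between its jaws.
- flange_top (a point): Middle of the top edge of the workpiece's upright flange, 80 mm above the table. Workpiece: fixed steel base plate 120 x 180 x 10 mm with an upright flange 8 mm thick and 160 mm long, two gussets and a pipe stub beside it, all under 35 mm high. y along the flange, x across it, z up. The clamp fits either way round.
- small_grip (a point): Small clip, a bystander: same form at two thirds of the size (94 mm tall, 20 mm wide), no stud, on the same storage bar at least 120 mm from the earth clamp. Point: midway between its handles, 81 mm above its jaw tips. Its handle tops, 13 mm above this point, stand in the way of a clamp carried low over the bar.
Mind the look-alikes: they are no part of the job. Leave any green look-alike of the part that bears clamp_grip alone.

How it is judged:
By the outcome, as a careful person would: the job done as asked, in the order asked, and still so for the second after the job is handed in, with the robot touching nothing.
It also fails if it takes over 40 s, if anything falls off the work surface, if the arm or the gripper's body presses on something with over 40 N, if the wrist force passes 120 N, or if a joint passes its speed limit or range.

## Working session

There is one attempt and no reset: what is moved stays moved. The work goes in short steps, Python scripts to look and compute and a tool call to move; the robot and the scene stay as the last step left them, time stands still between calls to the robot, and variables do not carry over. Pictures are saved under pics/ and viewed, and the job is handed in when it is done.

Besides the shell and the picture viewer there is one more tool, called after ">>>" as name(argument=value, ...) on one line, values as JSON. play_rows: Moves the arm, as the interface text tells. Its arguments: {"type":"object","properties":{"commands":{"type":"array","items":{"type":"array","items":{"type":"array","items":{"type":"number"}}}},"grip_force":{"type":"number"}},"required":["commands"]}

```bash
ls; mkdir -p pics; python3 - <<'E'
from station import *
import cv2
s=read_state(); print({k:s[k] for k in ('time','eef_pos','tool_rot','wrist_force','opening')})
for n in ("scene","side","wrist"):
    p=camera_params(n); print(n,p)
    im=get_image(n); cv2.imwrite(f"pics/{n}0.png",im[:,:,::-1])
    for t in ("clamp_grip","small_grip","bar_top","flange_top"):
        try:
            r=trace(t,n); print(t,[(round(d['confidence'],2),d['box']) for d in r])
        except Exception as e: print(t,e)
print(read_state()['time'])
E
```

```text
pics
{'time': 0.0, 'eef_pos': array([ 234.05376393, -605.54993294,  230.11213243]), 'tool_rot': array([ 2.02052475,  0.37974208, -2.02160287]), 'wrist_force': array([-0.14712045, -0.48363134,  0.33566469]), 'opening': 0.9976455011376633}
scene {'fx': 397.8743199686583, 'fy': 397.8743199686583, 'cx': 278.6414681807474, 'cy': 214.7068690169518, 'rvec': array([ 1.43357444,  1.97118672, -0.99589486]), 'tvec': array([ 223.45284907, -189.11005437, 1373.15573699])}
clamp_grip [(0.8, [201.0, 151.4, 28.6, 58.6]), (0.8, [152.1, 171.4, 23.5, 44.7])]
small_grip [(0.67, [268.6, 182.4, 17.3, 38.4])]
bar_top [(0.47, [268.2, 184.6, 20.3, 35.5])]
flange_top [(0.57, [356.3, 223.5, 85.5, 66.9])]
side {'fx': 382.465258631256, 'fy': 382.465258631256, 'cx': 274.8599502478131, 'cy': 211.8484956633116, 'rvec': array([ 0.89353579, -2.61967815,  0.94563479]), 'tvec': array([369.99847974, 347.97610754, 754.65346834])}
clamp_grip [(0.77, [352.4, 128.0, 24.5, 51.7]), (0.68, [164.8, 298.3, 101.1, 92.6]), (0.63, [332.3, 139.4, 31.7, 57.2])]
small_grip [(0.76, [287.9, 195.1, 24.7, 36.3])]
bar_top [(0.58, [270.5, 171.8, 98.8, 97.2]), (0.52, [332.5, 140.2, 10.5, 50.9])]
flange_top [(0.84, [165.5, 300.8, 100.9, 85.8])]
wrist {'fx': 313.39005484875224, 'fy': 313.39005484875224, 'cx': 276.3328297416542, 'cy': 208.63171050347765, 'rvec': array([-2.38330319,  1.63436066,  0.24033261]), 'tvec': array([-650.61335995,  -37.27062363,  378.91288469])}
clamp_grip []
small_grip []
bar_top []
flange_top []
0.75
```

View pics/scene0.png

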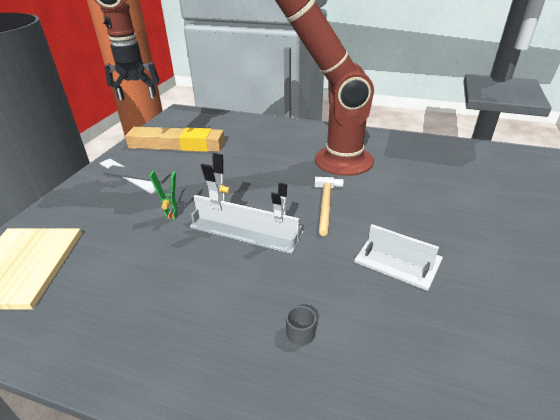

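View pics/side0.png

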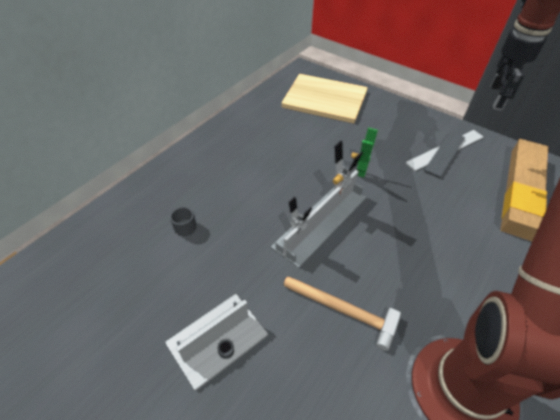

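```bash
python3 - <<'E'
import cv2
a=cv2.imread('pics/scene0.png')[140:300,140:460]; cv2.imwrite('pics/sc_crop.png',cv2.resize(a,None,fx=2.5,fy=2.5,interpolation=cv2.INTER_CUBIC))
a=cv2.imread('pics/side0.png')[110:270,230:430]; cv2.imwrite('pics/si_crop.png',cv2.resize(a,None,fx=3.7,fy=3.7,interpolation=cv2.INTER_CUBIC))
E
```

```text
(no output)
```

View pics/sc_crop.png

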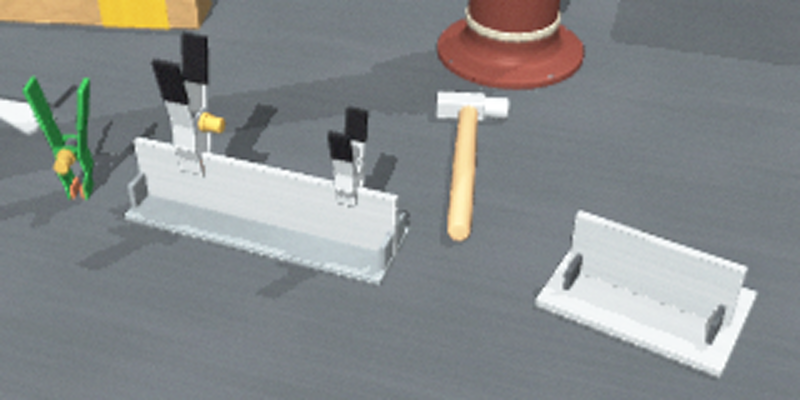

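View pics/si_crop.png

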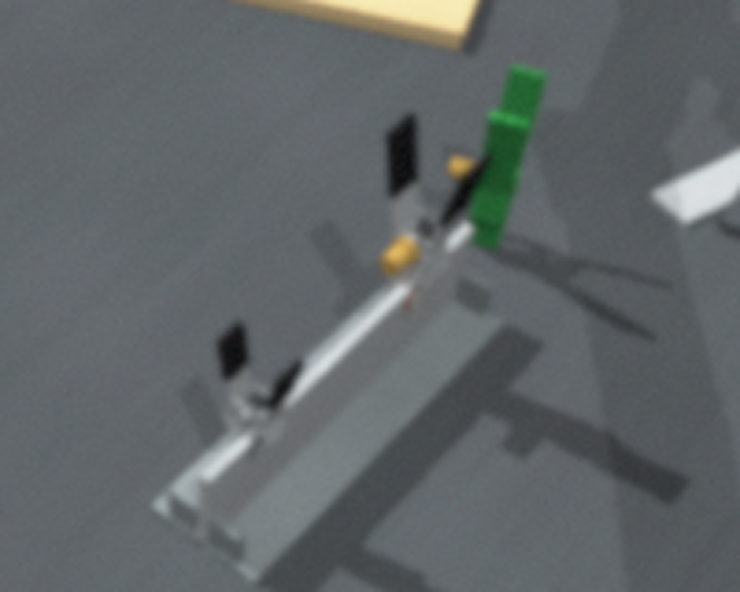

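```bash
cat > h.py <<'E'
import numpy as np, cv2
def proj(p,X):
    R=cv2.Rodrigues(p['rvec'])[0]; c=R@np.asarray(X,float)+p['tvec']
    return np.array([p['fx']*c[0]/c[2]+p['cx'],p['fy']*c[1]/c[2]+p['cy']])
def ray(p,uv):
    R=cv2.Rodrigues(p['rvec'])[0]; d=np.array([(uv[0]-p['cx'])/p['fx'],(uv[1]-p['cy'])/p['fy'],1.])
    d=R.T@d; return -R.T@p['tvec'], d/np.linalg.norm(d)
def tri(obs):
    A=np.zeros((3,3));b=np.zeros(3);rs=[ray(p,u) for p,u in obs]
    for o,d in rs:
        M=np.eye(3)-np.outer(d,d);A+=M;b+=M@o
    X=np.linalg.solve(A,b); return X,[round(float(np.linalg.norm((np.eye(3)-np.outer(d,d))@(X-o))),1) for o,d in rs]
def onz(p,uv,z):
    o,d=ray(p,uv); return o+d*(z-o[2])/d[2]
E
python3 - <<'E'
from station import *
from h import *
sc=camera_params('scene'); si=camera_params('side'); np.set_printoptions(precision=1,suppress=True)
def c(u,v): return (u/2.5+140,v/2.5+140)
def d(u,v): return (u/3.7+230,v/3.7+110)
P={'barA':(c(135,138),d(472,228)),'barB':(c(398,196),d(207,477)),'flA':(c(578,213),(238,296)),'flB':(c(746,266),(167,345)),
'stud':(c(213,123),d(401,256)),'hTopNearScene':(c(170,62),d(402,117)),'hTopFar':(c(195,36),d(483,156)),
'stopA':(c(342,133),d(231,325)),'stopB':(c(357,109),d(291,365))}
for k,(a,b) in P.items():
    X,r=tri([(sc,a),(si,b)]); print(k,X,r,onz(sc,a,80)[:2],onz(si,b,80)[:2])
E
```

```text
barA [ 439.5 -330.1   76. ] [0.1, 0.1] [ 444.6 -326.7] [ 438.  -326.2]
barB [458.1 -28.   79.7] [2.0, 2.0] [459.9 -25.9] [458.1 -30.1]
flA [446.7 149.1  88.7] [1.2, 1.2] [434.9 147.4] [450.3 147.4]
flB [483.3 303.9  92.2] [4.8, 4.8] [467.2 301.6] [489.6 307.1]
stud [ 446.6 -230.   120.8] [1.9, 1.9] [ 393.2 -257.6] [ 463.8 -270.2]
hTopNearScene [ 475.2 -254.3  207.1] [4.2, 4.2] [ 285.9 -364.1] [ 543.2 -400.9]
hTopFar [ 416.6 -256.   204.5] [4.4, 4.4] [ 217.9 -363.1] [ 470.5 -399.8]
stopA [480.5 -78.  161.1] [3.2, 3.2] [ 370.7 -114.8] [ 521.1 -142.5]
stopB [434.9 -77.2 159. ] [2.0, 2.0] [ 320.6 -114.1] [ 468.4 -138.1]
```

```bash
python3 - <<'E'
from station import *
from h import *
np.set_printoptions(precision=3,suppress=True)
s=read_state(); R=cv2.Rodrigues(s['tool_rot'])[0]; print(R, s['eef_pos'], s['joint_positions'])
w=camera_params('wrist'); Rw=cv2.Rodrigues(w['rvec'])[0]; C=-Rw.T@w['tvec']; print('cam',C,'fwd',Rw[2],'right',Rw[0])
print('cam in tool',R.T@(C-s['eef_pos']), 'axes in tool (rows right,down,fwd)\n',Rw@R)
sc=camera_params('scene'); si=camera_params('side')
print('green', onz(sc,(170,217),0), onz(si,(361,174),0))
# yaw of tool y
print('tool y yaw',np.degrees(np.arctan2(R[1,1],R[0,1])))
E
```

```text
[[ 0.     0.361 -0.933]
 [ 0.    -0.933 -0.361]
 [-1.    -0.    -0.   ]] [ 234.349 -606.259  231.335] [ 1.176  0.615 -0.013  1.423  0.008  1.103 -0.04 ]
cam [ 303.196 -580.084  374.048] fwd [-0.269 -0.105 -0.957] right [ 0.36  -0.933  0.001]
cam in tool [-142.707    0.408  -73.664] axes in tool (rows right,down,fwd)
 [[-0.001  1.     0.   ]
 [-0.289 -0.     0.957]
 [ 0.957  0.001  0.289]]
green [ 461.895 -407.657    0.   ] [ 455.196 -403.69     0.   ]
tool y yaw -68.8663599497569
```

>>> play_rows(commands=[[[0,2,4,3,9],[0,5,9,6,18],[0,8,14,7,27],[0,11,20,7,36],[0,14,26,7,45],[0,17,32,7,54],[0,20,37,7,62],[0,21.2,40.6,7,65.4],[0,21.2,40.6,7,65.4],[0,21.2,40.6,7,65.4]]])

```text
time: 2.0
eef_pos: [446.0, -201.1, 301.3]
tool_rot: [1.253, 1.179, -1.255]
wrist_force: [-0.0, -0.9, -0.0]
opening: 1.0
```

```bash
python3 - <<'E'
from station import *
from h import *
import pickle
np.set_printoptions(precision=1,suppress=True)
s=read_state(); print(s['time'],s['eef_pos'],s['tool_rot'],s['qd'])
p=camera_params('wrist'); im=get_image('wrist'); cv2.imwrite('pics/w1.png',im[:,:,::-1]); pickle.dump(p,open('w1.pkl','wb'))
for n,X in {'barA':[439.5,-330,80],'barB':[458,-28,80],'hN':[475,-254.5,205],'hF':[417,-256,205]}.items(): print(n,proj(p,X))
E
```

```text
2.0 [ 446.  -201.1  301.3] [ 1.3  1.2 -1.3] [ 0.  0.  0. -0. -0.  0.  0.]
barA [277.2 276.3]
barB [277.3  10.7]
hN [314.1 267.8]
hF [245.9 273.2]
```

View pics/w1.png

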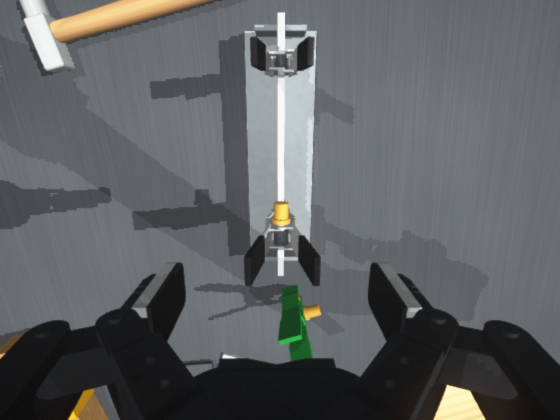

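```bash
python3 - <<'E'
from h import *
import pickle
p=pickle.load(open('w1.pkl','rb')); np.set_printoptions(precision=1,suppress=True)
a=cv2.imread('pics/w1.png')[190:300,220:350]; cv2.imwrite('pics/w1c.png',cv2.resize(a,None,fx=5,fy=5,interpolation=cv2.INTER_CUBIC))
for u in [(281,12),(281,275)]: print(onz(p,u,80))
print(onz(p,(292,288),140))
E
```

```text
[461.7 -29.4  80. ]
[ 444.5 -328.4   80. ]
[ 456.7 -312.   140. ]
```

View pics/w1c.png

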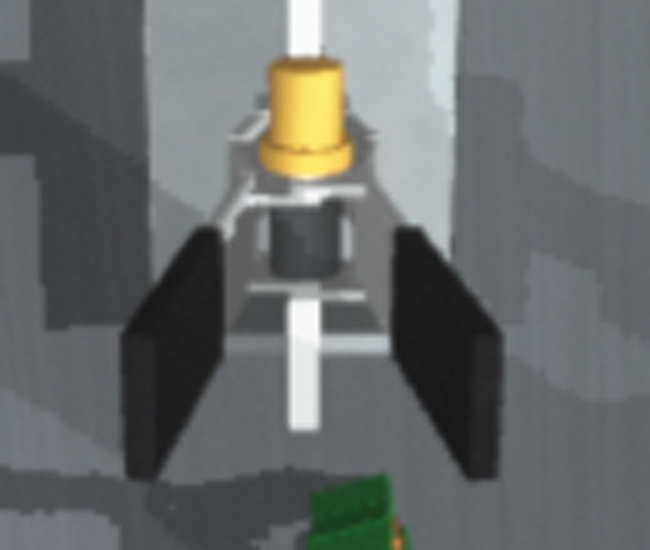

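>>> play_rows(commands=[[[0,0,-2,-1,0],[0,0.1,-4.5,-3,0],[0,0.2,-5.2,-3.5,0],[0,0.2,-5.2,-3.5,0]]])

```text
time: 2.55
eef_pos: [447.8, -253.4, 265.6]
tool_rot: [1.256, 1.18, -1.256]
wrist_force: [-0.8, 0.0, 0.8]
opening: 0.999
```

```bash
python3 - <<'E'
from station import *
from h import *
import pickle
np.set_printoptions(precision=1,suppress=True)
s=read_state(); print(s['time'],s['eef_pos'],s['qd'])
p=camera_params('wrist'); im=get_image('wrist'); cv2.imwrite('pics/w2.png',im[:,:,::-1]); pickle.dump(p,open('w2.pkl','wb'))
a=im[60:280,150:410,::-1]; cv2.imwrite('pics/w2c.png',cv2.resize(a,None,fx=3,fy=2.7,interpolation=cv2.INTER_CUBIC))
E
```

```text
2.55 [ 447.8 -253.4  265.6] [-0. -0. -0. -0. -0.  0. -0.]
```

View pics/w2.png

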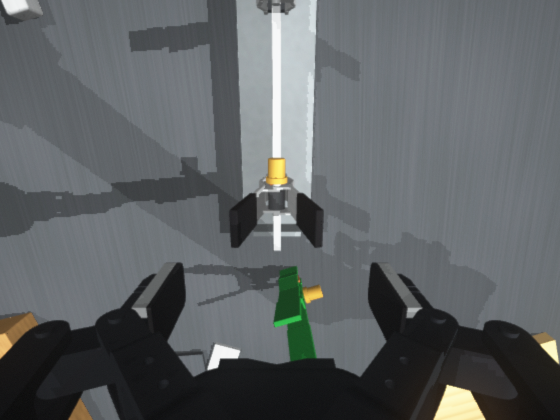

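View pics/w2c.png

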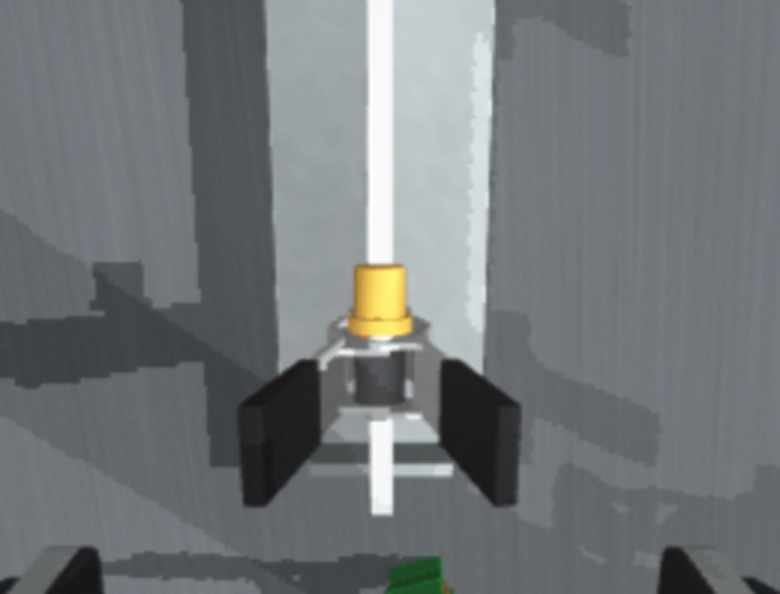

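```bash
python3 - <<'E'
from h import *
import pickle
np.set_printoptions(precision=1,suppress=True)
p1=pickle.load(open('w1.pkl','rb'));p2=pickle.load(open('w2.pkl','rb'))
a=lambda u,v:(u/5+220-.4,v/5+190-.4)
b=lambda u,v:(u/3+150-.33,v/2.7+60-.33)
Q={'L+':(a(122,337),b(241,405)),'R+':(a(500,337),b(519,403)),'L-':(a(130,478),b(246,505)),'R-':(a(497,478),b(515,504)),
'barend':(a(304,430),b(380,514)),'stud tip':(a(306,62),b(380,267))}
c=[]
for k,(u,v) in Q.items():
    X,r=tri([(p1,u),(p2,v)]); print(k,X,r); 
    if k[0] in 'LR': c.append(X)
print('mid',np.mean(c,0),'width',c[1]-c[0],c[3]-c[2], 'yaw y', np.degrees(np.arctan2(-(c[1]-c[0])[1],(c[1]-c[0])[0])))
m=np.mean(c,0)
E
```

```text
L+ [ 417.3 -239.9  206.8] [0.3, 0.3]
R+ [ 479.3 -242.1  210.4] [0.1, 0.1]
L- [ 415.5 -267.8  204.5] [0.1, 0.1]
R- [ 478.6 -271.1  205.4] [0.1, 0.1]
barend [ 443.6 -324.7   88.3] [0.2, 0.2]
stud tip [ 450.  -219.7  117.4] [0.0, 0.0]
mid [ 447.7 -255.2  206.8] width [62.  -2.2  3.6] [63.1 -3.3  0.9] yaw y 2.030826821492063
```

>>> play_rows(commands=[[[0,0,-0.2,-3,0],[0,0,-0.2,-6,0],[0,0,-0.2,-8.5,0],[0,0,-0.2,-10,0],[0,0,-0.2,-10,0],[1,0,-0.2,-10,0],[1,0,-0.2,-10,0],[1,0,-0.2,-10,0],[1,0,-0.2,-10,0],[1,0,-0.2,-10,0],[1,0,-0.2,-10,0]]], grip_force=40)

```text
time: 3.98
eef_pos: [448.3, -254.3, 166.2]
tool_rot: [1.254, 1.18, -1.254]
wrist_force: [0.2, -0.5, -2.3]
opening: 0.335
```

```bash
python3 - <<'E'
from station import *
from h import *
s=read_state(); print(s['time'],s['eef_pos'],s['wrist_force'],s['opening'],s['opening']*85)
im=get_image('wrist'); cv2.imwrite('pics/w3.png',im[:,:,::-1])
E
```

```text
3.975 [ 448.28150419 -254.2769617   166.24590965] [ 0.20122634 -0.52591723 -2.34848771] 0.3354264175950966 28.51124549558321
```

View pics/w3.png

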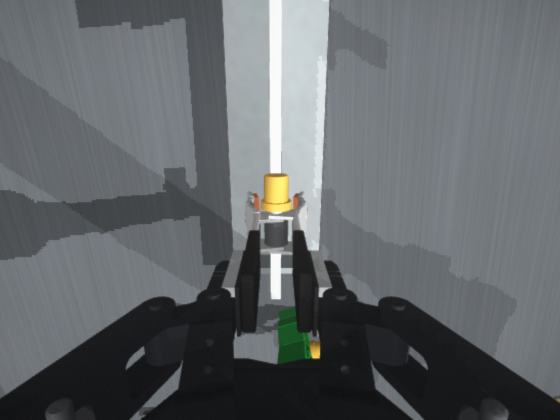

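>>> play_rows(commands=[[[1,0,0,2,0],[1,0,0,6,0],[1,0,0,11,0],[1,0,0,14,0],[1,0,0,14,0],[1,0,4,14,0],[1,0,8,14,-2],[1,0,13,14,-4],[1,0,18,14,-6],[1,0,23,14,-8],[1,0.2,28,14,-9.5],[1,0.4,32,14,-9.5],[1,0.6,34,14,-9.5],[1,0.6,35,14,-9.5],[1,0.6,35,14,-9.5],[1,0.6,35,14,-9.5]]])

```text
time: 6.02
eef_pos: [454.2, 94.2, 305.8]
tool_rot: [1.374, 1.092, -1.377]
wrist_force: [0.1, 0.2, -1.2]
opening: 0.337
```

```bash
python3 - <<'E'
from station import *
from h import *
import pickle
s=read_state(); print(s['time'],s['eef_pos'],s['wrist_force'],s['opening'])
p=camera_params('wrist'); im=get_image('wrist'); cv2.imwrite('pics/w4.png',im[:,:,::-1]); pickle.dump(p,open('w4.pkl','wb'))
for X in ([446.7,149,80],[483,304,80]): print(proj(p,X))
E
```

```text
6.025 [454.23945347  94.18783204 305.78812862] [ 0.06994749  0.17795059 -1.24127105] 0.33746327239988305
[258.82156307 133.32218846]
[256.44995121 -30.55484157]
```

View pics/w4.png

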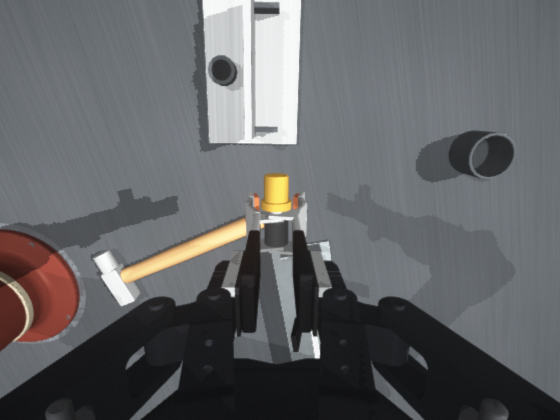

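>>> play_rows(commands=[[[1,0,3,0,0],[1,0,7,0,0],[1,0,9,0,0],[1,0,9,0,0],[1,0,9,0,0]]])

```text
time: 6.7
eef_pos: [454.7, 183.7, 306.0]
tool_rot: [1.374, 1.091, -1.377]
wrist_force: [-0.4, -0.8, -1.9]
opening: 0.335
```

```bash
python3 - <<'E'
from station import *
from h import *
import pickle
s=read_state(); print(s['time'],s['eef_pos'],s['wrist_force'],s['opening'])
p=camera_params('wrist'); im=get_image('wrist'); cv2.imwrite('pics/w5.png',im[:,:,::-1]); pickle.dump(p,open('w5.pkl','wb'))
a=im[10:260,170:330,::-1]; cv2.imwrite('pics/w5c.png',cv2.resize(a,None,fx=2.4,fy=2.4,interpolation=cv2.INTER_CUBIC))
a=cv2.imread('pics/w4.png')[0:160,190:320]; cv2.imwrite('pics/w4c.png',cv2.resize(a,None,fx=3.6,fy=3.6,interpolation=cv2.INTER_CUBIC))
E
```

```text
6.7 [454.68985859 183.69411089 306.04113933] [-0.3628452  -0.7655012  -1.94510256] 0.33459386339381975
```

View pics/w5.png

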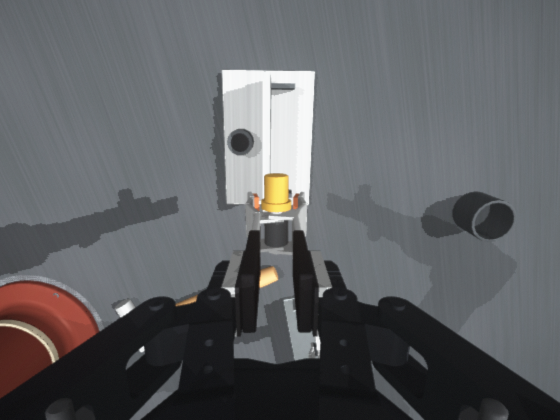

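View pics/w5c.png

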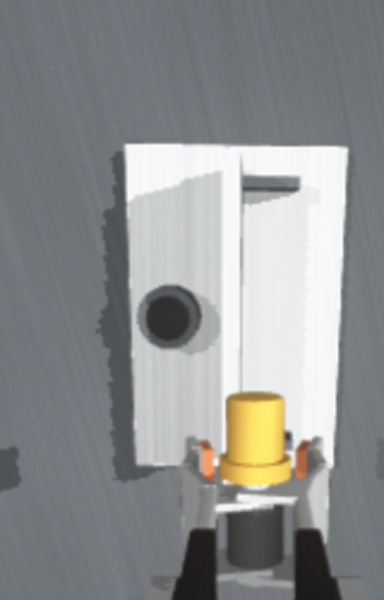

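View pics/w4c.png

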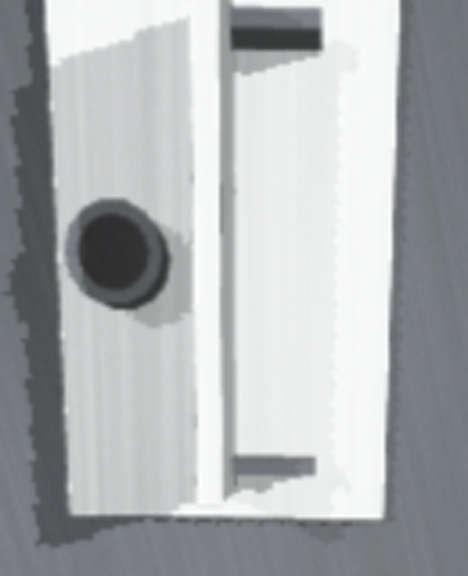

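```bash
python3 - <<'E'
from h import *
cl=cv2.createCLAHE(6,(4,4))
g=cv2.cvtColor(cv2.imread('pics/w5.png'),cv2.COLOR_BGR2GRAY)[60:215,210:325].astype(float)
o=np.clip((g-190)*4.,0,255).astype(np.uint8)
g4=cv2.cvtColor(cv2.imread('pics/w4.png'),cv2.COLOR_BGR2GRAY)[0:155,200:315].astype(float)
o4=np.clip((g4-190)*4.,0,255).astype(np.uint8)
cv2.imwrite('pics/enh.png',cv2.resize(np.hstack([o,o4]),None,fx=3.45,fy=3.45,interpolation=cv2.INTER_NEAREST))
a=cv2.imread('pics/scene0.png')[215:295,345:450].astype(float); a=np.clip((a-150)*2.3,0,255).astype(np.uint8)
cv2.imwrite('pics/enhs.png',cv2.resize(a,None,fx=7,fy=7,interpolation=cv2.INTER_CUBIC))
a=cv2.imread('pics/side0.png')[285:395,155:275]
cv2.imwrite('pics/enhd.png',cv2.resize(a,None,fx=5,fy=5,interpolation=cv2.INTER_CUBIC))
E
```

```text
(no output)
```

View pics/enh.png

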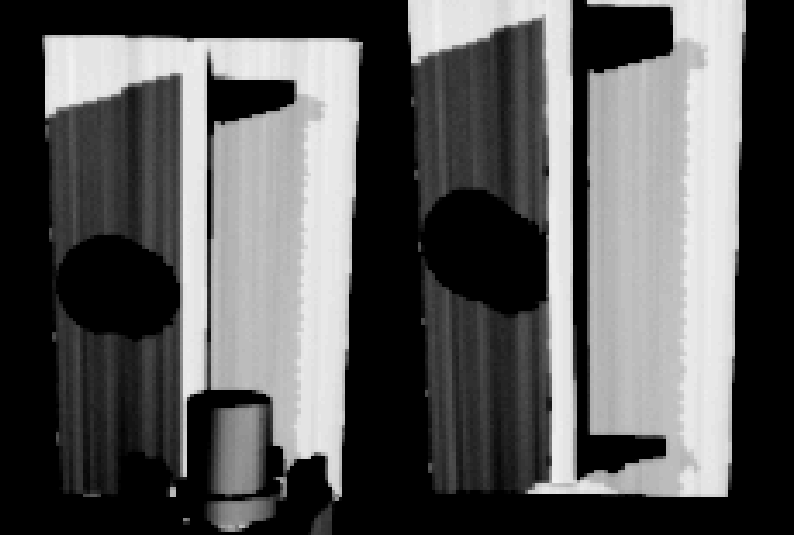

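View pics/enhs.png

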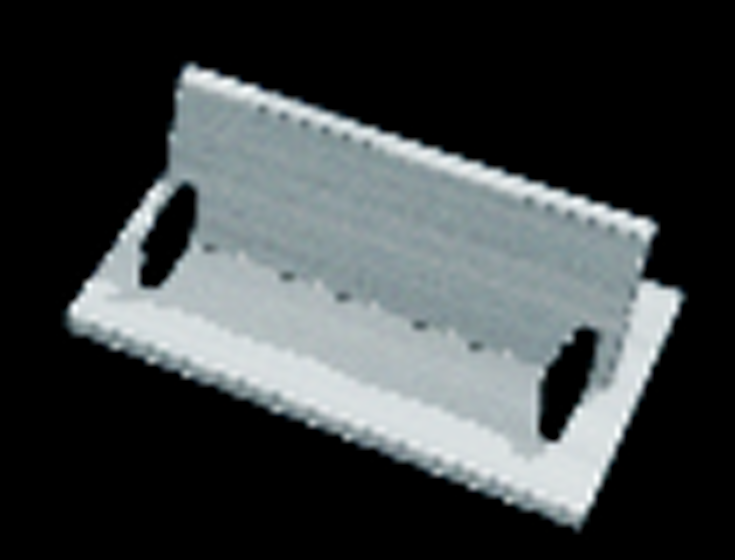

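View pics/enhd.png

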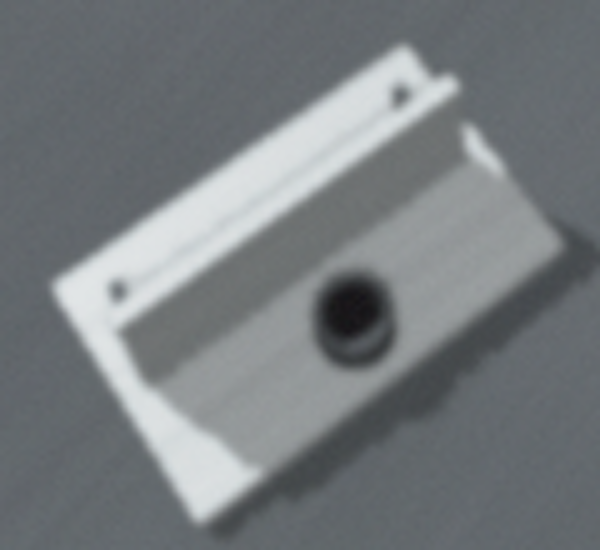

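```bash
python3 - <<'E'
from station import *
from h import *
import pickle
np.set_printoptions(precision=1,suppress=True)
p4=pickle.load(open('w4.pkl','rb'));p5=pickle.load(open('w5.pkl','rb'));sc=camera_params('scene'); si=camera_params('side')
near4=(248.5,139.5); far5=(266.3,72)
n=lambda *o:tri(o)
print('near sc+si',n((sc,(371.9,225)),(si,(246,302))))
print('near sc+si+w',n((sc,(371.9,225)),(si,(246,302)),(p4,near4)))
print('far  sc+si',n((sc,(438.1,247.6)),(si,(178.6,350.6))))
print('far sc+si+w',n((sc,(438.1,247.6)),(si,(178.6,350.6)),(p5,far5)))
for z in (76,80,84):
  A=onz(p4,near4,z);B=onz(p5,far5,z); d=B-A
  print(z,A,B,'mid',(A+B)/2,'len',np.linalg.norm(d),'yaw',np.degrees(np.arctan2(-d[0],d[1])))
s=read_state();R=cv2.Rodrigues(s['tool_rot'])[0];print(s['eef_pos'],'tool y yaw',np.degrees(np.arctan2(R[1,1],R[0,1])))
E
```

```text
near sc+si (array([429.5, 147.7,  77.2]), [1.1, 1.1])
near sc+si+w (array([431.1, 146.6,  77. ]), [2.2, 1.6, 2.7])
far  sc+si (array([466.2, 301.2,  75.7]), [0.7, 0.7])
far sc+si+w (array([468.4, 300.6,  76. ]), [1.5, 2.2, 2.7])
76 [433.  144.7  76. ] [471.  299.9  76. ] mid [452.  222.3  76. ] len 159.70388849646503 yaw -13.750526516822672
80 [433.4 145.   80. ] [471.  299.4  80. ] mid [452.2 222.2  80. ] len 158.92439429686476 yaw -13.669519260698088
84 [433.9 145.2  84. ] [471.  298.9  84. ] mid [452.4 222.1  84. ] len 158.14522091098263 yaw -13.587713602516482
[454.7 183.6 306.1] tool y yaw -13.145637771461544
```

>>> play_rows(commands=[[[1,-0.2,1.5,0,-0.5],[1,-0.2,3,-1,-0.5],[1,-0.25,3.85,-4,-0.5],[1,-0.25,3.85,-7.5,-0.5],[1,-0.25,3.85,-9.2,-0.5],[1,-0.25,3.85,-9.2,-0.5],[1,-0.25,3.85,-9.2,-0.5]]])

```text
time: 7.62
eef_pos: [452.7, 223.9, 215.2]
tool_rot: [1.383, 1.087, -1.38]
wrist_force: [-0.2, 0.2, -1.8]
opening: 0.345
```

```bash
python3 - <<'E'
from station import *
from h import *
s=read_state(); print(s['time'],s['eef_pos'],s['wrist_force'],s['opening'])
b=[]
for n,sl in (('scene',(slice(140,290),slice(340,480))),('side',(slice(240,390),slice(130,270))),('wrist',(slice(60,360),slice(140,420)))):
    im=get_image(n); cv2.imwrite(f'pics/{n}6.png',im[:,:,::-1]); c=im[sl][:,:,::-1]; cv2.imwrite(f'pics/{n}6c.png',cv2.resize(c,(560,600),interpolation=cv2.INTER_CUBIC))
E
```

```text
7.625 [452.72506799 223.89040078 215.18874385] [-0.15713591  0.24078842 -1.80808455] 0.3452302616334089
```

View pics/scene6c.png

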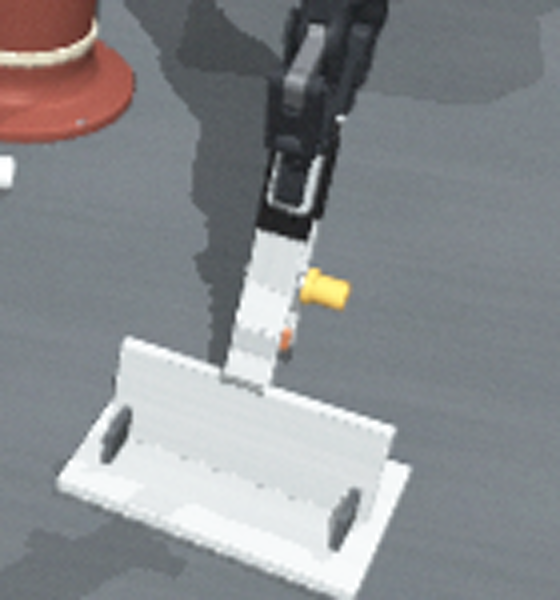

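View pics/side6c.png

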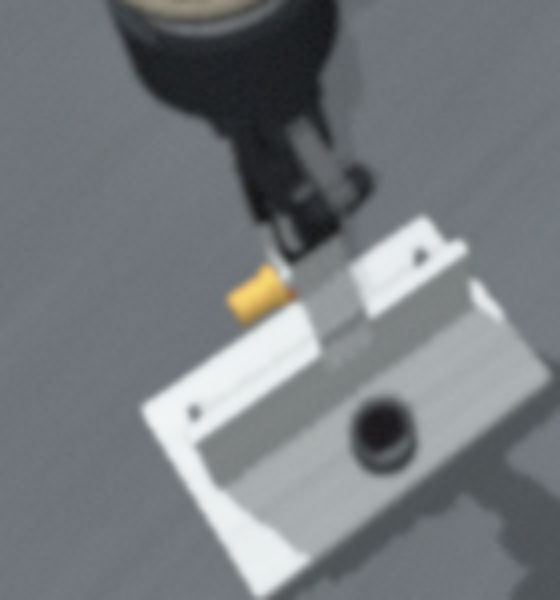

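View pics/wrist6c.png

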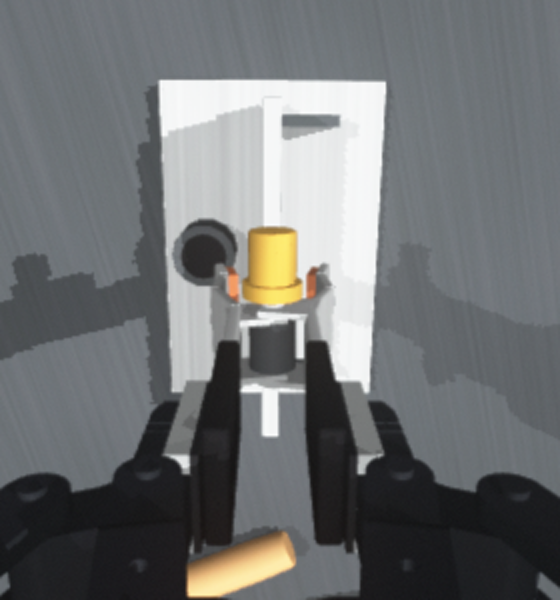

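```bash
python3 - <<'E'
from station import *
from h import *
np.set_printoptions(precision=1,suppress=True)
sc=camera_params('scene'); si=camera_params('side')
a=np.radians(-13.7); ux=np.array([np.cos(a),np.sin(a),0]); uy=np.array([-np.sin(a),np.cos(a),0])
for z in (105,110,115):
  for e in (17,22):
    print(z,e,'scene',[((proj(sc,np.array([452.7,223.4,z])+ux*e+uy*k)-[340,140])*4) for k in(-13,13)],
      'side',[((proj(si,np.array([452.7,223.4,z])-ux*e+uy*k)-[130,240])*4) for k in(-13,13)])
E
```

```text
105 17 scene [array([227.5, 358.6]), array([272.7, 373.6])] side [array([362.6, 320.8]), array([316.5, 353.5])]
105 22 scene [array([224.6, 363.4]), array([269.8, 378.6])] side [array([368.4, 328.6]), array([322.2, 361.5])]
110 17 scene [array([228.9, 351.7]), array([274.2, 366.8])] side [array([361.4, 316.4]), array([315.1, 349.2])]
110 22 scene [array([226. , 356.5]), array([271.4, 371.7])] side [array([367.3, 324.2]), array([320.8, 357.3])]
115 17 scene [array([230.3, 344.9]), array([275.8, 359.9])] side [array([360.3, 312. ]), array([313.7, 344.9])]
115 22 scene [array([227.4, 349.7]), array([273. , 364.8])] side [array([366.2, 319.8]), array([319.5, 352.9])]
```

```bash
python3 - <<'E'
from station import *
from h import *
np.set_printoptions(precision=1,suppress=True)
sc=camera_params('scene'); si=camera_params('side'); w=camera_params('wrist')
st=(426.3,212.8); sd=(130+240/4,240+303/4); ww=(276.5,60+240/2)
print(tri([(sc,st),(w,ww)]),tri([(sc,st),(si,sd)]),tri([(sc,st),(si,sd),(w,ww)]))
# tip corners of front jaw in scene, side jaw
for z in (95,100,105,110):
  print(z, onz(sc,(340+224/4,140+376/4),z)[:2], onz(sc,(340+265/4,140+391/4),z)[:2], onz(si,(130+325/4,240+365/4),z)[:2])
a=np.radians(-13.7); ux=np.array([np.cos(a),np.sin(a),0]); print([452.7,223.4]+ux[:2]*22, [452.7,223.4]-ux[:2]*22)
E
```

```text
(array([461.2, 258. , 161.6]), [1.7, 1.7]) (array([460.5, 258.1, 160.9]), [1.6, 1.6]) (array([460.7, 257.5, 161.1]), [2.2, 1.1, 1.2])
95 [469.8 206.7] [476.4 229.8] [436.  239.4]
100 [476.1 206.5] [482.7 229.4] [434.1 240.6]
105 [482.4 206.3] [488.9 229.1] [432.2 241.7]
110 [488.6 206.1] [495.1 228.7] [430.3 242.8]
[474.1 218.2] [431.3 228.6]
```

>>> play_rows(commands=[[[1,0,-0.1,-1.5,0],[1,0,-0.1,-2.5,0],[1,0,-0.1,-3.5,0],[1,0,-0.1,-4.5,0],[1,0,-0.1,-5.3,0],[1,0,-0.1,-5.3,0],[1,0,-0.1,-5.3,0]]])

```text
time: 8.65
eef_pos: [452.0, 223.5, 161.5]
tool_rot: [1.381, 1.089, -1.38]
wrist_force: [-0.4, 0.2, -1.9]
opening: 0.341
```

```bash
python3 - <<'E'
from station import *
from h import *
s=read_state(); print(s['time'],s['eef_pos'],s['wrist_force'],s['opening'])
cs=[]
for n,sl in (('scene',(slice(140,290),slice(340,480))),('side',(slice(240,390),slice(130,270))),('wrist',(slice(60,360),slice(140,420)))):
    im=get_image(n); cv2.imwrite(f'pics/{n}7.png',im[:,:,::-1]); c=im[sl][:,:,::-1]; cs.append(cv2.resize(c,(400,430),interpolation=cv2.INTER_CUBIC))
cv2.imwrite('pics/c7.png',np.hstack(cs[:2]));cv2.imwrite('pics/c7w.png',cs[2])
E
```

```text
8.65 [452.02413994 223.46792021 161.50879364] [-0.42625192  0.15828134 -1.9123498 ] 0.34101868524372414
```

View pics/c7.png

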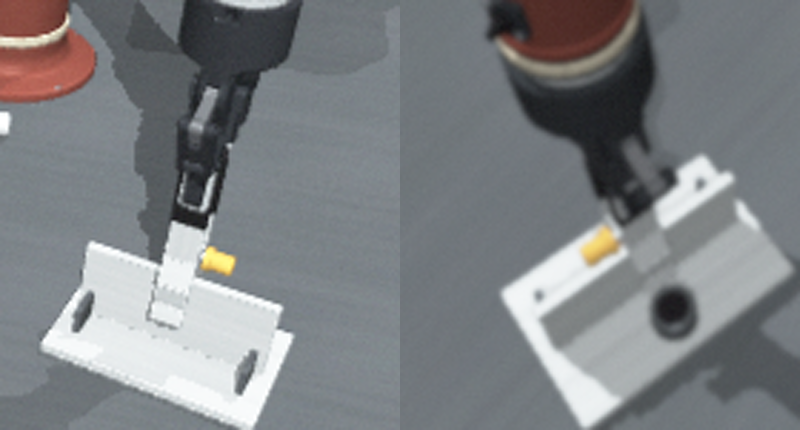

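View pics/c7w.png

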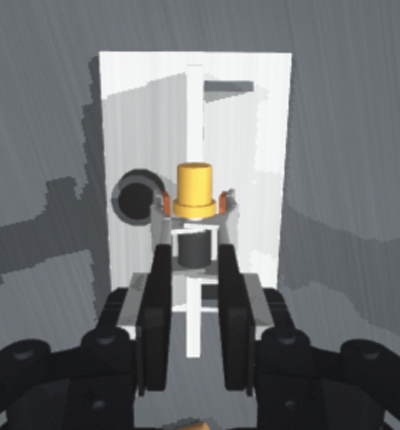

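>>> play_rows(commands=[[[0,0,0,0,0],[0,0,0,0,0],[0,0,0,0,0],[0,0,0,0,0],[0,0,0,0,0],[0,0,0,0,0],[0,0,0,0,0]]])

```text
time: 9.68
eef_pos: [451.8, 223.3, 161.3]
tool_rot: [1.38, 1.089, -1.38]
wrist_force: [-0.5, 0.0, 0.7]
opening: 0.999
```

```bash
python3 - <<'E'
from station import *
from h import *
s=read_state(); print(s['time'],s['eef_pos'],s['wrist_force'],s['opening'])
im=get_image('wrist'); cv2.imwrite('pics/w8.png',im[:,:,::-1])
E
```

```text
9.675 [451.83382838 223.26215062 161.29253442] [-0.51391693  0.04431815  0.67049904] 0.9991346780847037
```

View pics/w8.png

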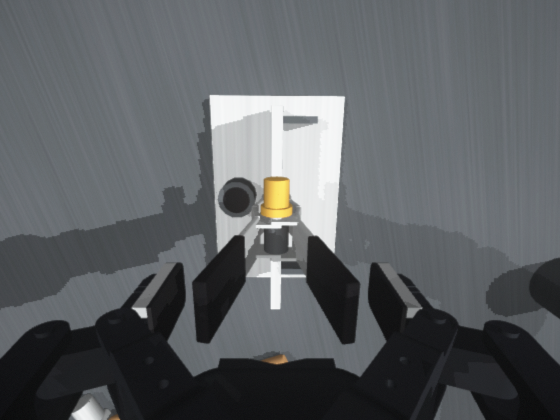

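The clamp stands closed on the flange, with its handles spread symmetrically (outer edges at columns 195 and 355) and clear of both pads. Next I lift straight up.

>>> play_rows(commands=[[[0,0,0,1,0],[0,0,0,3,0],[0,0,0,6,0],[0,0,0,10,0],[0,0,0,14,0],[0,0,-4,16,0],[0,0,-8,16,0],[0,0,-8,16,0],[0,0,-8,16,0]]])

```text
time: 10.85
eef_pos: [451.6, 144.0, 321.8]
tool_rot: [1.381, 1.09, -1.379]
wrist_force: [-0.3, 0.0, -0.1]
opening: 1.0
```

```bash
python3 - <<'E'
from station import *
from h import *
np.set_printoptions(precision=1,suppress=True)
s=read_state(); print(s['time'],s['eef_pos'],s['wrist_force'],s['opening'])
cs=[]
w=camera_params('wrist')
for n,sl in (('scene',(slice(140,290),slice(340,480))),('side',(slice(240,390),slice(130,270))),('wrist',(slice(0,420),slice(0,560)))):
    im=get_image(n); cv2.imwrite(f'pics/{n}9.png',im[:,:,::-1]); c=im[sl][:,:,::-1]; cs.append(cv2.resize(c,(400,430),interpolation=cv2.INTER_CUBIC))
cv2.imwrite('pics/c9.png',np.hstack(cs[:2]))
import pickle; pickle.dump(w,open('w9.pkl','wb'))
E
```

```text
10.85 [451.6 144.  321.8] [-0.3  0.  -0.1] 0.999589208428611
```

View pics/c9.png

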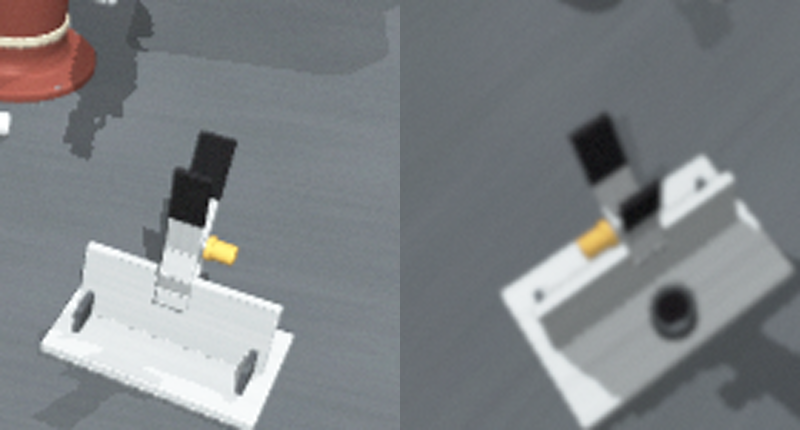

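View pics/wrist9.png

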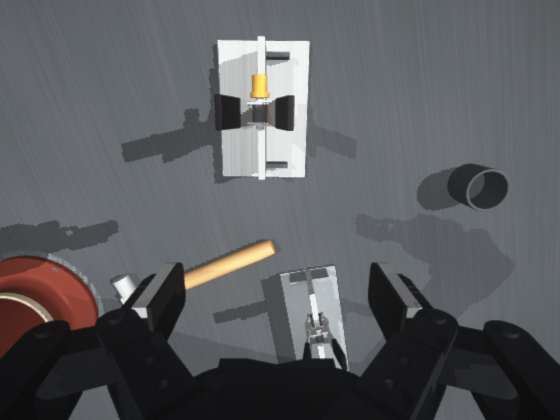

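View pics/scene9.png

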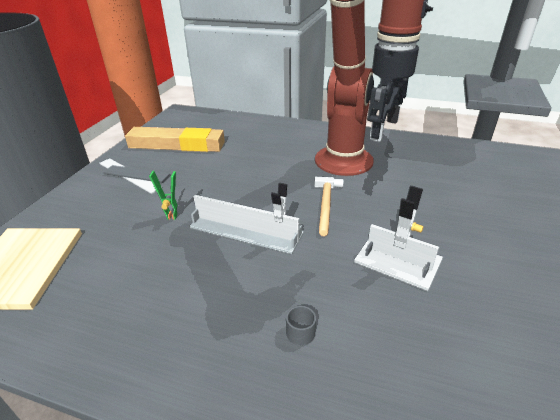

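```bash
python3 - <<'E'
from station import *
from h import *
import pickle
np.set_printoptions(precision=1,suppress=True)
sc=camera_params('scene'); si=camera_params('side'); w=pickle.load(open('w9.pkl','rb'))
a=lambda u,v:(340+u/2.857,140+v/2.867); b=lambda u,v:(130+u/2.857,240+v/2.867)
print('front top',tri([(sc,a(193,174)),(si,b(200,122))])); print('back top',tri([(sc,a(217,136)),(si,b(247,190))]))
print('stud',tri([(sc,a(235,251)),(si,b(183,245)),(w,(260,78))]))
th=np.radians(-13.7); ux=np.array([np.cos(th),np.sin(th),0])
for z in (80,60,55,50,45,40):
  q=(proj(sc,np.array([452,223,z])+ux*9)-[340,140])*[2.857,2.867]; print(z,q)
for z in (40,45,50,55):print(z,onz(sc,a(172,307),z))
E
```

```text
front top (array([476. , 212.4, 195.3]), [3.6, 3.6])
back top (array([420.9, 227.1, 196.2]), [2.6, 2.6])
stud (array([460.5, 256.2, 118.7]), [2.9, 0.5, 2.9])
80 [176.2 280.1]
60 [172.1 298.8]
55 [171.1 303.3]
50 [170.1 307.9]
45 [169.1 312.4]
40 [168.2 316.9]
40 [447.4 222.8  40. ]
45 [453.3 222.5  45. ]
50 [459.2 222.2  50. ]
55 [465.1 222.   55. ]
```

>>> play_rows(commands=[[[0,0,4,0,0],[0,0,7,-2,0],[0,0,7.9,-3.5,0],[0,0,7.9,-4,0],[0,0,7.9,-4,0]]])

```text
time: 11.62
eef_pos: [452.1, 220.8, 281.0]
tool_rot: [1.38, 1.087, -1.383]
wrist_force: [0.7, 0.7, 0.4]
opening: 1.003
```

```bash
python3 - <<'E'
from station import *
from h import *
import pickle
s=read_state(); print(s['time'],s['eef_pos'],s['wrist_force'])
p=camera_params('wrist'); im=get_image('wrist'); cv2.imwrite('pics/w10.png',im[:,:,::-1]); pickle.dump(p,open('w10.pkl','wb'))
a=cv2.imread('pics/wrist9.png')[30:190,205:320]; cv2.imwrite('pics/w9c.png',cv2.resize(a,None,fx=3.6,fy=3.6,interpolation=cv2.INTER_CUBIC))
a=im[80:280,190:360,::-1]; cv2.imwrite('pics/w10c.png',cv2.resize(a,None,fx=2.9,fy=2.9,interpolation=cv2.INTER_CUBIC))
E
```

```text
11.625 [452.08710806 220.8422964  280.96374601] [0.65673124 0.6868414  0.39534841]
```

View pics/w9c.png

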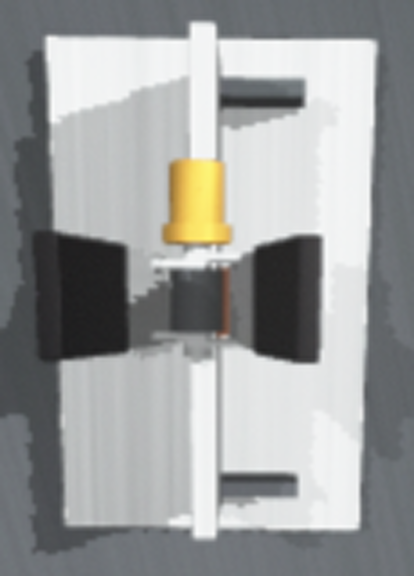

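View pics/w10c.png

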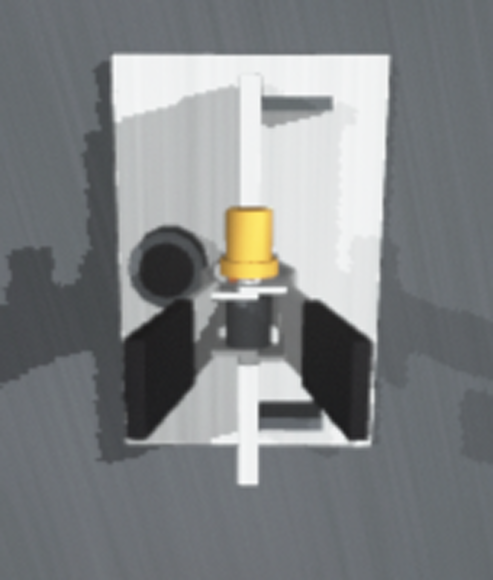

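```bash
python3 - <<'E'
from h import *
import pickle
np.set_printoptions(precision=1,suppress=True)
p1=pickle.load(open('w9.pkl','rb'));p2=pickle.load(open('w10.pkl','rb'))
a=lambda u,v:(u/3.6+205-.4,v/3.6+30-.4); b=lambda u,v:(u/2.9+190-.3,v/2.9+80-.3)
for k,(u,v) in {'far':(a(203,22),b(250,75)),'near':(a(203,538),b(248,485)),'L+':(a(35,234),b(125,342)),'L-':(a(38,360),b(128,437)),'R+':(a(320,236),b(371,343)),'R-':(a(318,362),b(368,438)),'stud tip':(a(199,160),b(249,209)),'stud base':(a(197,241),b(249,279))}.items():
    X,r=tri([(p1,u),(p2,v)]); print(k,X,r)
E
```

```text
far [471.6 299.8  77.3] [0.4, 0.4]
near [432.5 143.9  78.4] [0.1, 0.1]
L+ [424.1 241.2 197.2] [0.1, 0.1]
L- [416.6 214.9 194.1] [0.2, 0.2]
R+ [485.7 226.  197. ] [0.2, 0.2]
R- [479.7 199.3 193.9] [0.0, 0.0]
stud tip [461.2 257.5 115.4] [0.6, 0.6]
stud base [455.8 235.9 123.8] [0.4, 0.4]
```

```bash
python3 - <<'E'
from station import *
print(finish_job()); s=read_state(); print(s['time'])
E
```

```text
the job is handed in; nothing more can be done
None
the job is handed in; nothing more can be done
```

The earth clamp is now clipped upright over the flange of the workpiece and holds by itself. I squeezed its handles with 40 N, lifted it over the small clip, lowered it and let go. The job was handed in at about 11.7 s. The small clip and the green look-alike were left alone.

**Last checks**
- **Position:** the clamp sits about 2 mm from the middle of the flange, with its handles 63–64 mm apart at the top, which is the closed width. Both handle tops stand at the same height.
- **Depth:** the handle tops are at about 195.5 mm, so the jaw tips are at about 50 mm and about 28 mm of flange sits between the jaws. The jaw tip in the scene picture agreed.
- **Contact:** the gripper is open with its fingertips about 85 mm above the handles, and the wrist force is about 1 N.

**Disagreement**
- **Stud height:** the stud came out only about 2 mm lower than on the bar, while the handle tops came out 11 mm lower. Taken alone, the stud puts the engagement nearer 20 mm. I trusted the four handle corners more, because one pixel on the stud is about 5 mm in height.
- **Flange height:** the wrist views put the flange top at 77–78 mm against the 80 mm stated.

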